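# Roll test of gas-filter cartridges

### The arm

A 6-joint arm with a two-finger parallel gripper is mounted at the origin on the work surface. World frame = base frame: x ahead of the robot, y to its left, z up, the work surface at z = 0. Lengths are in m, angles in degrees, forces in N, time in s.
With the tool pointing down it reaches from about 0.425 to 0.925 m from the base axis. Payload 12.5 kg.
Tool frame: the origin (TCP) lies at the very end of the fingers, on their centre line; the grasp point (between the pads) lies 19 mm behind it; z points along the fingers, y is the line along which they close (so a half turn about z gives the same grasp; the last joint's range is limited). The gripper opens to 85 mm and grips with 20 to 120 N. Pads are 22 mm wide; open, the fingers measure 114 mm over their backs; the gripper's body (76 mm by 85 mm) begins 54 mm behind the grasp point. The pads swing forward as they close: fully open they stand 13 mm farther back than shut.
Start: joints at [-77.957, 28.126, 89.318, -0, 62.55, -6.05], TCP at [0.194, -0.594, 0.231] pointing down, gripper open.
Joint ranges: [-177.58, 177.58], [-47.91, 125.51], [2.72, 160], [-65.01, 245.01], [3.68, 167.84], [-153.87, 153.87]. Speed limits (degrees/s): [127.2, 127.2, 159.86, 180, 180, 180].

### API

Orientations are given as [roll, pitch, yaw] about the fixed x, y, z axes, in that order (R = Rz(yaw) Ry(pitch) Rx(roll)).
In Python, from workcell import robot gives the robot as it stands. The module is installed in compiled form; this text tells all that it offers.
- The arm moves only by the tool play_rows, never from a script. Its argument "deltas" is a list of rows, each a list of 7 numbers: the shift along the tool's x, y, z scaled (see below), then the turn, a rotation vector about the tool's x, y, z scaled (see below), then the closure, from -1 (fully open) to 1 (shut). In form: [[tx, ty, tz, rx, ry, rz, fingers], ...]. A call has 1 to 8 rows; each row is the pose to reach, as a shift and turn from the pose commanded when the call began, along the tool's axes at that moment; what a row does not reach only later rows make up. The controller multiplies each number of a shift by 8 cm and each number of a turn by 30 degrees. A row lasts 1/8 s, in which the tool goes at most 62.5 mm and 10.7 degrees, less where a joint would pass 70% of its speed; a pose out of reach is approached as far as the arm can. A call with a number of a shift or a turn outside -1 to 1 is refused whole. A call with a gripper value outside its range is refused whole. The fingers move at their own pace and stop on an object; the grip force is fixed at half the most. Time passes only in rows, so rows that repeat a pose let the fingers close. It gives the time, the measured TCP pose, the force, the opening and the grip force at its end, in the units of the state.
- robot.get_obs(): the state, without advancing time (a new reading comes with each control period).
- robot.snapshot(name): name is "scene" or "top" or "wrist"; returns the picture (384x512x3 uint8, blue, green, red); there is no depth.
- robot.get_calibration(name): a dict with "camera_matrix" (3x3 intrinsics, pixels), "D" ([k1, k2, p1, p2, k3] as OpenCV has them; the pictures are not rectified), "rvec" (rotation vector, rad) and "tvec" (3), from world to camera coordinates, as OpenCV has them; the wrist camera has in their place "T_tool_cam" (4x4, takes a point from camera to tool coordinates, whose origin is the TCP and whose axes are the flange's). Camera axes: x right, y down, z forward; pixel columns grow to the right and rows downward; lengths in m; the calibration is good to about 2 mm. A picture is of the moment at which its call begins: read the wrist's pose just before it. get_calibration takes no time and is no camera call.
- robot.close_job(): hands the job in; it is judged then, once.
The state is a dict: "time_s": time; "joints": joint angles; "dq": joint speeds; "tau": joint torques, N m; "position": TCP position; "tool_rot": TCP orientation; "contact_force": force on the tool from outside, world axes, zero at the start; "moment": the same for the moment, N m; "finger_gap": finger opening in m; "finger_force": force on a finger pad.
Only numpy, scipy, OpenCV 4.12 (cv2) and the standard library are available. Lean on these libraries where they do the work, as an engineer would, in place of code of your own. Each camera call takes 0.05 s, during which the arm holds its last target. There are 200 camera calls.

### The job

Roll-test the two gas-filter cartridges: lay both crosswise on the ramp, one in each lane, just uphill of the raised gate pins, and let go of them. Then press the red pad of the sprung lever down until its pointer stands in the green band of the scale (never down in the red), hold it there until whatever rolls has rolled down by itself to the stop at the foot of the ramp, and let the lever come back up. Leave the cartridge that rolled where it stopped, pick off the one that did not roll and put it lying in the red reject bin, and leave the other things on the bench where they are.

Things in the scene. Friction and masses are not known exactly. Their poses are not given: they have to be found in the camera images.
- ramp: fixed aluminium roll-test ramp, 304 mm long, 278 mm wide. Origin on the table under its middle; x points downhill (8 degrees), y left across it, z up. Its surface is 85 mm above the table at the middle (z = 0.085 - 0.1405 x, in m). Side rails 22 mm high, inner faces at y = +-131 mm; uphill end open
- ramp_foot (a point): on the ramp surface at the foot (ramp x = 122 mm, y = 0), middle of the green area 50 mm long where rolled cartridges stop, against a stop wall 37 mm high whose inner face is at ramp x = 146 mm
- gate (a point): top of the gate, mid-way across the ramp (ramp x = -55 mm, y = 0), moving with the lever. Four brass pins, 10 mm thick, stand 22 mm out of the surface at y = +-32 and +-100 mm: two for each lane, 58 mm free between the two. They hold a round cartridge until the lever is pressed
- lane_left (a point): centre of a round cartridge resting against the gate pins in the left (+y) lane, lying across the ramp: ramp frame x = -79 mm, y = 66 mm, z = 115 mm; axes as the ramp's. A cartridge may lie with its centre up to 40 mm uphill of this; a round one then rolls down to the pins
- lane_right (a point): the same for the right lane, ramp frame y = -66 mm
- lever (a joint): sprung gate lever along the ramp's right side. Angle in rad: 0 at rest (up), grows as its pad is pressed down, end of travel 0.45. The gate pins sink with it and are below the surface beyond 0.22. Its pointer is in the green band of the scale from 0.24 to 0.34, in the red from 0.36. The pad takes about 3 N to start, 7 N in the green; it springs back when let go
- lever_pad (a point): top centre of the lever's red round pad, 32 mm across, at rest at ramp frame x = -110, y = -165, z = 140 mm; the hinge lies 170 mm downhill of it and 40 mm lower. It sinks 50 mm, moving less than 8 mm level, to the middle of the green (0.29 rad). The white scale, 118 mm high, stands to its right, its near edge 56 mm from the pad's centre
- cartridge_a (a point): centre (on the axis, half-way along) of a loose metal gas-filter cartridge with blue end bands, 0.15 to 0.3 kg, 100 mm long, lying on the table; its x axis runs along the cartridge. Shape: see cart_a
- cartridge_b (a point): centre (on the axis, half-way along) of a loose metal gas-filter cartridge with blue end bands, 0.15 to 0.3 kg, 100 mm long, lying on the table; its x axis runs along the cartridge. Shape: see cart_b
- reject_bin: red open reject bin, fixed, 190 (x) x 140 (y) x 70 mm high, walls and floor 4 mm; origin at the centre of its underside
- cart_a: the whole cartridge (origin on its side wall; grasp by the point). Sound: a cylinder of 38 mm diameter, rolls at a touch. Damaged: four flats pressed along its sides, 34 mm across flats, 38 mm across the corners, lies on one flat (centre 17 mm up) with upright flats at its sides, and stays put on the ramp. Not told which this is
- cart_b: the whole cartridge (origin on its side wall; grasp by the point). Sound: a cylinder of 38 mm diameter, rolls at a touch. Damaged: four flats pressed along its sides, 34 mm across flats, 38 mm across the corners, lies on one flat (centre 17 mm up) with upright flats at its sides, and stays put on the ramp. Not told which this is
- bottle: amber glass bottle with a white cap, 60 mm across, 130 mm tall; origin at its underside. Not part of the job: leave it alone
- beaker: glass beaker, 70 mm across, 80 mm tall; origin at its underside. Not part of the job: leave it alone
- wrench: steel wrench, 160 mm long, lying flat; origin at its underside. Not part of the job: leave it alone
Things that resemble listed ones, but are neither listed nor needed, are in the scene too. What is shaped like the cart_a but pink is not meant.

How it is judged:
By the outcome, as a careful person would: the job done as asked, in the order asked, and still so for the second after the job is handed in, with the robot touching nothing.
It also fails if it takes over 72 s, if anything falls off the work surface, if the arm or the gripper's body presses on something with over 40 N, if the wrist force passes 120 N, or if a joint passes its speed limit or range.

## Working session

There is one attempt and no reset: what is moved stays moved. The work goes in short steps, Python scripts to look and compute and a tool call to move; the robot and the scene stay as the last step left them, time stands still between calls to the robot, and variables do not carry over. Pictures are saved under pics/ and viewed, at most 10 in all, crops included, and the job is handed in when it is done.

Besides the shell and the picture viewer there is one more tool, called after ">>>" in YAML: its name, and indented under it one key for each argument. play_rows: Moves the arm, as the interface text tells. Its arguments: {"type":"object","properties":{"deltas":{"type":"array","items":{"type":"array","items":{"type":"number","minimum":-1,"maximum":1}}}},"required":["deltas"]}

```bash
mkdir -p pics; python3 - <<'E'
from workcell import robot
import cv2
for n in("scene","top"):
    cv2.imwrite(f"pics/{n}0.png",robot.snapshot(n))
    c=robot.get_calibration(n);print(n,{k:v for k,v in c.items()})
print(robot.get_calibration("wrist"));print(robot.get_obs())
E
```

```text
scene {'camera_matrix': array([[404.38136994,   0.        , 267.6548561 ],
       [  0.        , 404.38136994, 188.18176502],
       [  0.        ,   0.        ,   1.        ]]), 'D': array([0.0252873, 0.       , 0.       , 0.       , 0.       ]), 'rvec': array([ 0.71290812,  2.48951718, -1.31407302]), 'tvec': array([ 0.46495874, -0.13242598,  1.83878908])}
top {'camera_matrix': array([[419.25061248,   0.        , 254.06984581],
       [  0.        , 419.25061248, 190.40542899],
       [  0.        ,   0.        ,   1.        ]]), 'D': array([-0.12293935,  0.        ,  0.        ,  0.        ,  0.        ]), 'rvec': array([ 2.16285818, -2.10730641,  0.14902116]), 'tvec': array([0.07739224, 0.57376299, 1.52411499])}
{'camera_matrix': array([[341.85693401,   0.        , 253.58572014],
       [  0.        , 341.85693401, 189.95630633],
       [  0.        ,   0.        ,   1.        ]]), 'D': array([0.01102965, 0.        , 0.        , 0.        , 0.        ]), 'T_tool_cam': array([[ 2.71420828e-04, -9.61754348e-01, -2.73913307e-01,
         7.01354927e-02],
       [ 9.99999929e-01,  1.8
[... 207 characters left out ...]
  1.00000000e+00]])}
{'time_s': 0.1, 'joints': array([-7.79561731e+01,  2.81589015e+01,  8.93474440e+01, -6.41495712e-04,
        6.25499315e+01, -6.05106547e+00]), 'dq': array([ 0.16882552, -0.09534328, -0.15011113,  0.12805886,  0.08599702,
       -0.00324649]), 'tau': array([ 3.45057764e-03, -6.19445372e+01, -2.62025285e+01, -5.28477631e-05,
        2.88825911e-03,  1.47779508e-05]), 'position': array([ 0.19408854, -0.59387977,  0.23080074]), 'tool_rot': array([-1.79943977e+02, -5.36661874e-03,  1.80951858e+01]), 'contact_force': array([-0.28174013, -0.48662012, -0.6539094 ]), 'moment': array([-0.03188338,  0.0417428 , -0.01444638]), 'finger_force': 0.0, 'finger_gap': 0.08562765751173629}
```

View pics/top0.png

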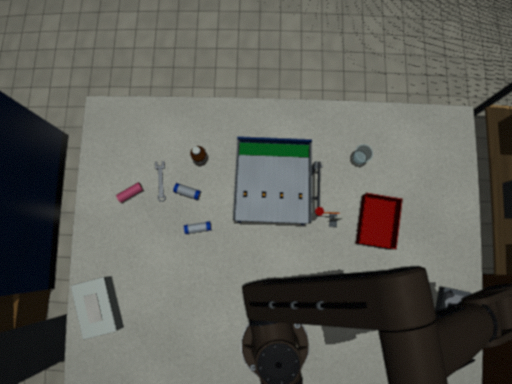

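View pics/scene0.png

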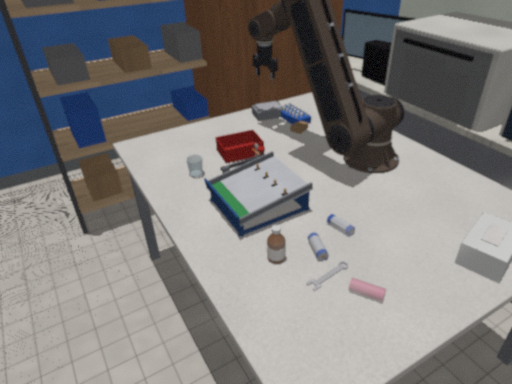

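The top view shows the cartridges at about (187,191) and (197,228), with the ramp spanning x 234–312, y 138–224 and its foot at the top. The red pad is at (319,211) and the bin at (379,221). World +x is up in the image and +y is left.

```bash
cat > h.py <<'E'
import numpy as np,cv2
from scipy.spatial.transform import Rotation as R
from workcell import robot
def cam(n,obs=None):
    c=robot.get_calibration(n);K,D=c["camera_matrix"],c["D"]
    if n=="wrist":
        o=obs;T=np.eye(4);T[:3,:3]=R.from_euler('xyz',o["tool_rot"],degrees=True).as_matrix();T[:3,3]=o["position"]
        W=T@c["T_tool_cam"];return K,D,W[:3,:3],W[:3,3]
    Rm=cv2.Rodrigues(c["rvec"])[0];return K,D,Rm.T,-Rm.T@c["tvec"]
def rays(C,uv):
    K,D,Rw,o=C
    p=cv2.undistortPoints(np.array(uv,float).reshape(-1,1,2),K,D).reshape(-1,2)
    return (Rw@np.c_[p,np.ones(len(p))].T).T,o
def onz(C,uv,z):
    d,o=rays(C,uv);return o+d*((z-o[2])/d[:,2])[:,None]
def proj(C,P):
    K,D,Rw,o=C;return cv2.projectPoints(np.array(P,float).reshape(-1,1,3),cv2.Rodrigues(Rw.T)[0],-Rw.T@o,K,D)[0].reshape(-1,2)
def blobs(m,amin=5):
    n,l,s,c=cv2.connectedComponentsWithStats(m.astype(np.uint8));return [(s[i,4],c[i],s[i]) for i in range(1,n) if s[i,4]>=amin]
E
python3 - <<'E'
from h import *
im=cv2.imread("pics/top0.png");h=cv2.cvtColor(im,cv2.COLOR_BGR2HSV);H,S,V=[h[...,i].astype(int) for i in range(3)]
C=cam("top")
blue=(H>100)&(H<130)&(S>120)&(V>60)
red=((H<6)|(H>174))&(S>180)&(V>80)
green=(H>45)&(H<85)&(S>120)
brass=(H>5)&(H<25)&(S>80)
for nm,m,z in(("blue",blue,.019),("red",red,.07),("green",green,.085-.1405*.122),("brass",brass,.11)):
    m=m.copy();m[:120]=0;m[250:]=0;m[:,:100]=0;m[:,420:]=0
    for a,c,s in blobs(m):
        print(nm,a,c.round(1),s[:4],onz(C,[c],z)[0].round(4))
        if a>100: print("  rect",onz(C,cv2.boxPoints(cv2.minAreaRect(np.argwhere((m*1)[s[1]:s[1]+s[3],s[0]:s[0]+s[2]])[:,::-1].astype(np.float32)+s[:2].astype(np.float32))),z)[:,:2].round(3).tolist())
big=cv2.resize(im[125:255,165:420],None,fx=3.1,fy=3.1,interpolation=cv2.INTER_CUBIC);cv2.imwrite("pics/topbig.png",big)
E
```

```text
blue 32 [253.5 137.9] [238 137  32   2] [0.7819 0.1005 0.019 ]
blue 23 [283. 139.] [272 139  23   1] [ 0.7802 -0.0142  0.019 ]
blue 13 [304. 140.] [298 140  13   1] [ 0.7784 -0.0958  0.019 ]
blue 26 [175.7 187.4] [174 184   5   8] [0.5797 0.3935 0.019 ]
blue 34 [196.4 194.3] [194 191   6   8] [0.555  0.3121 0.019 ]
blue 34 [208.  225.6] [206 222   5   8] [0.4368 0.2626 0.019 ]
blue 31 [185.7 228.9] [184 225   5   9] [0.422  0.3465 0.019 ]
red 1398 [377.4 222.2] [360 197  36  51] [ 0.461  -0.3633  0.07  ]
  rect [[0.384, -0.293], [0.554, -0.319], [0.541, -0.435], [0.37, -0.407]]
red 47 [318.9 210.7] [315 207   9   8] [ 0.4983 -0.1471  0.07  ]
green 891 [273.6 149. ] [239 142  70  15] [0.7268 0.023  0.0679]
  rect [[0.704, 0.153], [0.753, 0.153], [0.75, -0.108], [0.701, -0.106]]
brass 118 [198.9 155.5] [191 147  15  15] [0.6852 0.296  0.11  ]
  rect [[0.695, 0.331], [0.72, 0.288], [0.68, 0.264], [0.655, 0.307]]
brass 10 [244.8 193.5] [244 192   3   4] [0.5494 0.1241 0.11  ]
brass 10 [263.5 194.4] [262 193   4   4] [0.5479 0.0571 0.11  ]
brass 10 [281.1 194.9] [280 193   3   5] [ 0.5476 -0.0059  0.11  ]
brass 10 [300.2 195.5] [299 194   3   4] [ 0.5472 -0.0743  0.11  ]
brass 31 [330.8 212.5] [324 211  15   3] [ 0.4889 -0.1841  0.11  ]
```

View pics/topbig.png

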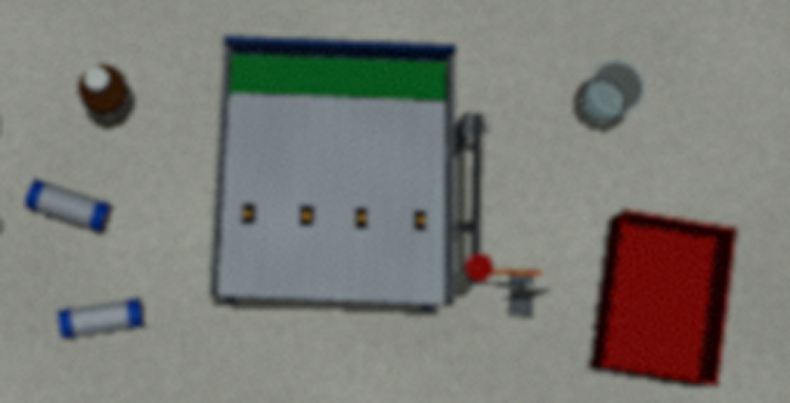

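```bash
cat >> h.py <<'E'
O=np.array([.604,.0246,0]);YAW=-.7
def ramp(p): return O+R.from_euler('z',YAW,degrees=True).apply(p)
def Rt(yaw,tilt=0):  # tool down with its x at yaw; tilt about world y-ish (ramp) if asked
    r=R.from_euler('z',yaw,degrees=True)*R.from_euler('x',180,degrees=True)
    return R.from_euler('z',YAW,degrees=True)*R.from_euler('y',tilt,degrees=True)*R.from_euler('z',-YAW,degrees=True)*r
def plan(wps,start=None):
    """wps: (pos,Rot); prints per call the full shift/turn in tool axes and units"""
    o=robot.get_obs();p,r=(np.array(o["position"]),R.from_euler('xyz',o["tool_rot"],degrees=True)) if start is None else start
    for q,s in wps:
        q=np.array(q,float);tot=(r.inv()*s).as_rotvec(degrees=True);d=r.inv().apply(q-p)
        n=1
        while True:
            ps=[p+(q-p)*k/n for k in range(n+1)];rs=[r*R.from_rotvec(tot*k/n,degrees=True) for k in range(n+1)]
            seg=[np.r_[rs[k].inv().apply(ps[k+1]-ps[k])/.08,(rs[k].inv()*rs[k+1]).as_rotvec(degrees=True)/30] for k in range(n)]
            if max(abs(x).max() for x in seg)<=1: break
            n+=1
        print("->",q.round(3))
        for x in seg: print("   ",(x.round(3)+0).tolist(),"mm %.0f deg %.0f"%(np.linalg.norm(x[:3])*80,np.linalg.norm(x[3:])*30))
        p,r=q,s
def st():
    o=robot.get_obs();print(o["time_s"],o["position"].round(4),o["tool_rot"].round(2),o["contact_force"].round(1),round(o["finger_gap"],4),o["finger_force"],o["joints"].round(1));return o
E
python3 - <<'E'
from h import *
C=cam("top");print("pad",onz(C,[[318.9,210.7]],.138),ramp([-.11,-.165,.14]))
print("lanes",ramp([-.079,.066,.115]),ramp([-.079,-.066,.115]))
plan([([.46,-.36,.25],Rt(40)),([.50,-.05,.25],Rt(70)),([.567,.353,.18],Rt(73))])
E
```

```text
pad [[ 0.49108174 -0.13765617  0.138     ]] [ 0.4919924  -0.13904382  0.14      ]
lanes [0.52581222 0.09156022 0.115     ] [ 0.52419957 -0.04042993  0.115     ]
-> [ 0.46 -0.36  0.25]
    [0.814, -0.349, -0.048, 0.0, 0.0, -0.146] mm 71 deg 4
    [0.838, -0.286, -0.048, 0.0, 0.0, -0.146] mm 71 deg 4
    [0.857, -0.221, -0.048, 0.0, 0.0, -0.146] mm 71 deg 4
    [0.872, -0.155, -0.048, 0.0, 0.0, -0.146] mm 71 deg 4
    [0.881, -0.088, -0.048, 0.0, 0.0, -0.146] mm 71 deg 4
-> [ 0.5  -0.05  0.25]
    [0.718, -0.662, 0.0, 0.0, 0.0, -0.25] mm 78 deg 8
    [0.799, -0.562, 0.0, 0.0, 0.0, -0.25] mm 78 deg 8
    [0.865, -0.453, 0.0, 0.0, 0.0, -0.25] mm 78 deg 8
    [0.917, -0.336, 0.0, 0.0, 0.0, -0.25] mm 78 deg 7
-> [0.567 0.353 0.18 ]
    [0.837, -0.156, 0.146, 0.0, 0.0, -0.017] mm 69 deg 1
    [0.838, -0.149, 0.146, 0.0, 0.0, -0.017] mm 69 deg 1
    [0.839, -0.141, 0.146, 0.0, 0.0, -0.017] mm 69 deg 1
    [0.84, -0.134, 0.146, 0.0, 0.0, -0.017] mm 69 deg 0
    [0.842, -0.127, 0.146, 0.0, 0.0, -0.017] mm 69 deg 1
    [0.843, -0.119, 0.146, 0.0, 0.0, -0.017] mm 69 deg 0
```

>>> play_rows:
  deltas:
    - [0.41, -0.17, -0.02, 0, 0, -0.07, -1]
    - [0.81, -0.35, -0.05, 0, 0, -0.15, -1]

```text
time_s: 0.35
position: [0.2474, -0.5467, 0.2348]
tool_rot: [-179.9, -0.0, 22.6]
contact_force: [-0.3, -0.0, -0.5]
finger_gap: 0.0851
finger_force: 0.0
```

>>> play_rows:
  deltas:
    - [0.42, -0.14, -0.02, 0, 0, -0.07, -1]
    - [0.84, -0.29, -0.05, 0, 0, -0.15, -1]

```text
time_s: 0.6
position: [0.3009, -0.4992, 0.2391]
tool_rot: [-180.0, -0.0, 27.2]
contact_force: [0.1, 0.2, 0.3]
finger_gap: 0.0848
finger_force: 0.0
```

>>> play_rows:
  deltas:
    - [0.43, -0.11, -0.02, 0, 0, -0.07, -1]
    - [0.86, -0.22, -0.05, 0, 0, -0.15, -1]

```text
time_s: 0.85
position: [0.3541, -0.4522, 0.2431]
tool_rot: [-180.0, 0.0, 31.7]
contact_force: [-0.3, -0.0, -0.4]
finger_gap: 0.0853
finger_force: 0.0
```

>>> play_rows:
  deltas:
    - [0.44, -0.08, -0.02, 0, 0, -0.07, -1]
    - [0.87, -0.16, -0.05, 0, 0, -0.15, -1]

```text
time_s: 1.1
position: [0.4067, -0.4048, 0.2471]
tool_rot: [-180.0, 0.0, 36.2]
contact_force: [0.4, -1.6, -0.2]
finger_gap: 0.0854
finger_force: 0.0
```

>>> play_rows:
  deltas:
    - [0.44, -0.04, -0.02, 0, 0, -0.07, -1]
    - [0.88, -0.09, -0.05, 0, 0, -0.15, -1]

```text
time_s: 1.35
position: [0.4593, -0.3575, 0.2511]
tool_rot: [-180.0, 0.0, 40.7]
contact_force: [0.1, -0.5, -0.8]
finger_gap: 0.0854
finger_force: 0.0
```

>>> play_rows:
  deltas:
    - [0.36, -0.33, 0, 0, 0, -0.12, -1]
    - [0.72, -0.66, 0, 0, 0, -0.25, -1]

```text
time_s: 1.6
position: [0.4681, -0.2796, 0.2509]
tool_rot: [-180.0, 0.0, 48.2]
contact_force: [-0.0, -0.9, -0.1]
finger_gap: 0.085
finger_force: 0.0
```

>>> play_rows:
  deltas:
    - [0.4, -0.28, 0, 0, 0, -0.12, -1]
    - [0.8, -0.56, 0, 0, 0, -0.25, -1]

```text
time_s: 1.85
position: [0.4773, -0.202, 0.2511]
tool_rot: [-180.0, 0.0, 55.7]
contact_force: [0.4, -0.3, -0.0]
finger_gap: 0.0856
finger_force: 0.0
```

>>> play_rows:
  deltas:
    - [0.43, -0.23, 0, 0, 0, -0.12, -1]
    - [0.86, -0.45, 0, 0, 0, -0.25, -1]

```text
time_s: 2.1
position: [0.4865, -0.125, 0.2511]
tool_rot: [-180.0, 0.0, 63.2]
contact_force: [-0.8, -0.3, -0.7]
finger_gap: 0.0853
finger_force: 0.0
```

>>> play_rows:
  deltas:
    - [0.46, -0.17, 0, 0, 0, -0.12, -1]
    - [0.92, -0.34, 0, 0, 0, -0.25, -1]

```text
time_s: 2.35
position: [0.4955, -0.047, 0.2511]
tool_rot: [-180.0, 0.0, 70.7]
contact_force: [0.7, -0.1, 0.3]
finger_gap: 0.0854
finger_force: 0.0
```

>>> play_rows:
  deltas:
    - [0.42, -0.08, 0.07, 0, 0, 0, -1]
    - [0.84, -0.16, 0.15, 0, 0, 0, -1]

```text
time_s: 2.6
position: [0.5059, 0.0205, 0.239]
tool_rot: [-180.0, 0.0, 70.6]
contact_force: [0.0, -0.0, -0.4]
finger_gap: 0.0853
finger_force: 0.0
```

>>> play_rows:
  deltas:
    - [0.42, -0.07, 0.07, 0, 0, 0, -1]
    - [0.84, -0.15, 0.15, 0, 0, 0, -1]

```text
time_s: 2.85
position: [0.5169, 0.0879, 0.2269]
tool_rot: [-180.0, 0.0, 70.6]
contact_force: [0.9, -0.4, 0.8]
finger_gap: 0.0854
finger_force: 0.0
```

>>> play_rows:
  deltas:
    - [0.42, -0.07, 0.07, 0, 0, 0, -1]
    - [0.84, -0.14, 0.15, 0, 0, -0.03, -1]

```text
time_s: 3.1
position: [0.5287, 0.155, 0.2149]
tool_rot: [-180.0, 0.0, 71.5]
contact_force: [0.2, -0.6, -0.4]
finger_gap: 0.0854
finger_force: 0.0
```

>>> play_rows:
  deltas:
    - [0.42, -0.07, 0.07, 0, 0, 0, -1]
    - [0.84, -0.13, 0.15, 0, 0, -0.03, -1]

```text
time_s: 3.35
position: [0.5401, 0.222, 0.2028]
tool_rot: [-180.0, 0.0, 72.4]
contact_force: [0.2, 0.2, 0.7]
finger_gap: 0.0854
finger_force: 0.0
```

>>> play_rows:
  deltas:
    - [0.42, -0.06, 0.07, 0, 0, 0, -1]
    - [0.84, -0.13, 0.15, 0, 0, -0.03, -1]

```text
time_s: 3.6
position: [0.5505, 0.2891, 0.1908]
tool_rot: [-180.0, 0.0, 73.3]
contact_force: [1.3, 0.7, 0.0]
finger_gap: 0.0853
finger_force: 0.0
```

>>> play_rows:
  deltas:
    - [0.42, -0.06, 0.07, 0, 0, 0, -1]
    - [0.84, -0.12, 0.15, 0, 0, -0.01, -1]
    - [0.84, -0.12, 0.15, 0, 0, -0.01, -1]

```text
time_s: 3.98
position: [0.5602, 0.3568, 0.178]
tool_rot: [-179.9, 0.1, 73.7]
contact_force: [-0.1, -1.7, -0.1]
finger_gap: 0.0854
finger_force: 0.0
```

```bash
cat >> h.py <<'E'
def wblue(name,z=.025):
    o=robot.get_obs();im=robot.snapshot("wrist");cv2.imwrite(f"pics/{name}.png",im)
    h=cv2.cvtColor(im,cv2.COLOR_BGR2HSV);m=cv2.inRange(h,(100,120,50),(130,255,255))
    C=cam("wrist",o)
    for a,c,s in blobs(m,60): print("blue",a,c.round(1),s[:4],onz(C,[c],z)[0].round(4))
    return o,im,C
E
python3 - <<'E'
from h import *
st();wblue("w1")
E
```

```text
3.975 [0.5602 0.3568 0.178 ] [-1.7994e+02  6.0000e-02  7.3720e+01] [-0.1 -1.7 -0.1] 0.0854 0.0 [26.8 34.3 86.6  0.  59.2 43.1]
blue 832 [261.6 133. ] [241 123  42  21] [0.577  0.3905 0.025 ]
blue 647 [113.5 228.8] [ 94 213  40  31] [0.4209 0.344  0.025 ]
blue 594 [260.2 227.3] [241 217  39  20] [0.552  0.3074 0.025 ]
blue 481 [162.4 301. ] [146 286  34  28] [0.4377 0.2593 0.025 ]
```

View pics/w1.png

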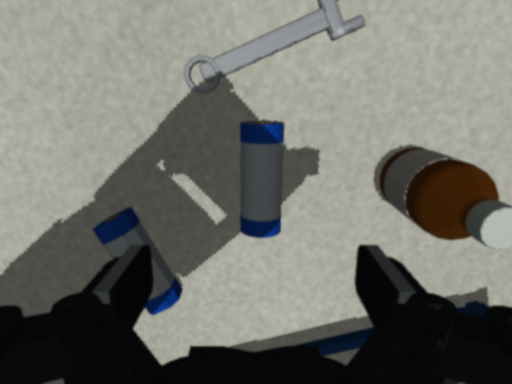

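The wrist view shows cartridge A at pixel (261,180) and B at (138,262). The bottle is to the right, clear of the fingers. Next I descend on A.

```bash
python3 - <<'E'
from h import *
plan([([.5645,.349,.003],Rt(73.3))])
E
```

```text
-> [0.564 0.349 0.003]
    [-0.021, 0.026, 0.731, -0.001, 0.001, 0.004] mm 59 deg 0
    [-0.021, 0.026, 0.731, -0.001, 0.001, 0.004] mm 59 deg 0
    [-0.021, 0.025, 0.731, -0.001, 0.001, 0.004] mm 59 deg 0
```

>>> play_rows:
  deltas:
    - [-0.03, 0.04, 0.36, 0, 0, 0, -1]
    - [-0.06, 0.08, 0.73, 0, 0, 0, -1]

```text
time_s: 4.28
position: [0.5656, 0.3477, 0.1207]
tool_rot: [180.0, -0.0, 73.6]
contact_force: [0.0, 0.0, -1.0]
finger_gap: 0.0851
finger_force: 0.0
```

>>> play_rows:
  deltas:
    - [0, 0, 0.36, 0, 0, 0, -1]
    - [0, 0, 0.73, 0, 0, 0, -1]

```text
time_s: 4.53
position: [0.5656, 0.3475, 0.0619]
tool_rot: [180.0, 0.0, 73.5]
contact_force: [0.8, 0.7, 0.7]
finger_gap: 0.0853
finger_force: 0.0
```

>>> play_rows:
  deltas:
    - [0, 0, 0.3, 0, 0, 0, -1]
    - [0, 0, 0.55, 0, 0, 0, -1]
    - [0, 0, 0.72, 0, 0, 0, -1]
    - [0, 0, 0.72, 0, 0, 0, -1]

```text
time_s: 5.03
position: [0.5652, 0.3484, 0.0042]
tool_rot: [-180.0, 0.1, 73.6]
contact_force: [0.5, 0.5, -0.2]
finger_gap: 0.0856
finger_force: 0.0
```

>>> play_rows:
  deltas:
    - [0, 0, 0, 0, 0, 0, 1]
    - [0, 0, 0, 0, 0, 0, 1]
    - [0, 0, 0, 0, 0, 0, 1]
    - [0, 0, 0, 0, 0, 0, 1]
    - [0, 0, 0, 0, 0, 0, 1]
    - [0, 0, 0, 0, 0, 0, 1]

```text
time_s: 5.78
position: [0.5657, 0.3489, 0.0058]
tool_rot: [180.0, -0.0, 73.6]
contact_force: [-1.5, -1.8, 4.0]
finger_gap: 0.0362
finger_force: 59.5
```

```bash
cat >> h.py <<'E'
N=np.array([.1392,0,.9903])
def lane(x,y,h): # TCP with tip frame h above the surface along its normal, ramp coords
    return ramp(np.array([x,y,.085-.1405*x])+N*h)
E
python3 - <<'E'
from h import *
o=st();p=o["position"]
plan([([p[0],p[1],.16],Rt(73.6)),(lane(-.087,.066,.085),Rt(89.3,8)),(lane(-.087,.066,.0085),Rt(89.3,8))])
E
```

```text
5.775 [0.5657 0.3489 0.0058] [ 1.7995e+02 -4.0000e-02  7.3600e+01] [-1.5 -1.8  4. ] 0.0362 59.546788930892944 [26.  46.5 92.8 -0.  40.7 42.4]
-> [0.566 0.349 0.16 ]
    [0.001, 0.001, -0.964, 0.001, -0.001, 0.0] mm 77 deg 0
    [0.0, 0.0, -0.964, 0.001, -0.001, 0.0] mm 77 deg 0
-> [0.53  0.092 0.181]
    [-0.803, 0.119, -0.067, 0.066, -0.009, -0.131] mm 65 deg 4
    [-0.81, 0.061, -0.066, 0.066, -0.009, -0.131] mm 65 deg 4
    [-0.812, 0.004, -0.063, 0.066, -0.009, -0.131] mm 65 deg 4
    [-0.811, -0.054, -0.059, 0.066, -0.009, -0.131] mm 65 deg 4
-> [0.519 0.092 0.106]
    [0.0, 0.0, 0.956, 0.0, 0.0, 0.0] mm 77 deg 0
```

>>> play_rows:
  deltas:
    - [0, 0, -0.3, 0, 0, 0, 1]
    - [0, 0, -0.64, 0, 0, 0, 1]
    - [0, 0, -0.96, 0, 0, 0, 1]

```text
time_s: 6.15
position: [0.5653, 0.3487, 0.0826]
tool_rot: [180.0, 0.0, 73.6]
contact_force: [0.2, 0.1, -1.8]
finger_gap: 0.0363
finger_force: 60.3
```

>>> play_rows:
  deltas:
    - [0, 0, -0.32, 0, 0, 0, 1]
    - [0, 0, -0.64, 0, 0, 0, 1]
    - [0, 0, -0.96, 0, 0, 0, 1]

```text
time_s: 6.52
position: [0.5652, 0.3487, 0.1594]
tool_rot: [180.0, 0.0, 73.6]
contact_force: [0.6, 1.4, -1.6]
finger_gap: 0.0362
finger_force: 60.3
```

>>> play_rows:
  deltas:
    - [-0.25, 0.04, -0.02, 0.02, 0, -0.04, 1]
    - [-0.53, 0.08, -0.04, 0.04, 0, -0.09, 1]
    - [-0.8, 0.12, -0.07, 0.066, -0.01, -0.13, 1]

```text
time_s: 6.9
position: [0.5561, 0.2839, 0.1643]
tool_rot: [-178.0, 0.2, 77.6]
contact_force: [0.2, -0.2, -2.4]
finger_gap: 0.0361
finger_force: 60.3
```

>>> play_rows:
  deltas:
    - [-0.27, 0.02, -0.02, 0.02, 0, -0.04, 1]
    - [-0.54, 0.04, -0.04, 0.04, 0, -0.09, 1]
    - [-0.81, 0.06, -0.07, 0.066, -0.01, -0.13, 1]

```text
time_s: 7.28
position: [0.5471, 0.2196, 0.1699]
tool_rot: [-176.0, 0.3, 81.5]
contact_force: [-0.2, 0.2, -2.9]
finger_gap: 0.0366
finger_force: 60.3
```

>>> play_rows:
  deltas:
    - [-0.27, 0, -0.02, 0.02, 0, -0.04, 1]
    - [-0.54, 0, -0.04, 0.04, 0, -0.09, 1]
    - [-0.81, 0, -0.06, 0.066, -0.01, -0.13, 1]

```text
time_s: 7.65
position: [0.5378, 0.1555, 0.1752]
tool_rot: [-174.0, 0.3, 85.4]
contact_force: [-0.1, 0.1, -1.0]
finger_gap: 0.0362
finger_force: 60.3
```

>>> play_rows:
  deltas:
    - [-0.3, -0.02, -0.02, 0.02, 0, -0.04, 1]
    - [-0.6, -0.04, -0.04, 0.04, 0, -0.09, 1]
    - [-0.81, -0.05, -0.06, 0.066, -0.01, -0.13, 1]
    - [-0.81, -0.05, -0.06, 0.066, -0.01, -0.13, 1]

```text
time_s: 8.15
position: [0.5294, 0.0913, 0.1807]
tool_rot: [-172.0, 0.1, 89.1]
contact_force: [-0.6, 0.5, -1.4]
finger_gap: 0.0364
finger_force: 60.4
```

```bash
python3 - <<'E'
from h import *
o,im,C=wblue("w2",.13)
st()
# brass pins in wrist view at pin-top height, ramp coords
h=cv2.cvtColor(im,cv2.COLOR_BGR2HSV);m=cv2.inRange(h,(8,90,60),(28,255,255))
for a,c,s in blobs(m,25):
    P=onz(C,[c],.108)[0];print("brass",a,c.round(),s[:4],P.round(4),R.from_euler('z',-YAW,degrees=True).apply(P-O).round(4))
plan([(lane(-.087,.066,.0085),Rt(89.3,8))])
E
```

```text
blue 4483 [253.8 172.5] [204 146 101  53] [0.5233 0.1172 0.13  ]
8.2 [0.5294 0.0919 0.1806] [-1.7205e+02  1.1000e-01  8.9150e+01] [ 0.9  0.2 -2.1] 0.036 60.357123613357544 [  2.6  27.3 100.3   0.4  60.3   3.2]
brass 231 [254. 143.] [234 140  41   7] [0.5206 0.1313 0.108 ] [-0.0847  0.1057  0.108 ]
brass 51 [298. 329.] [296 316   4  25] [ 0.5507 -0.0038  0.108 ] [-0.053 -0.029  0.108]
-> [0.519 0.092 0.106]
    [-0.004, 0.001, 0.946, 0.002, 0.003, -0.005] mm 76 deg 0
```

View pics/w2.png

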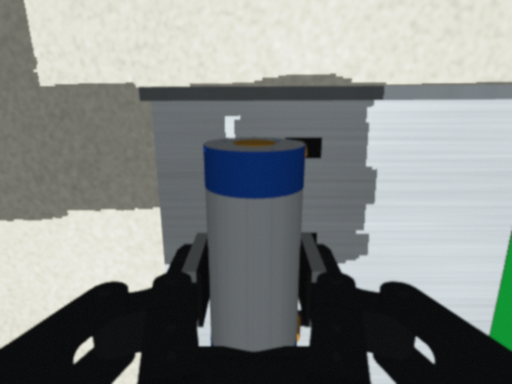

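The cartridge is held straight, its near band around (254,172), above the left lane. Lowering it now.

>>> play_rows:
  deltas:
    - [0, 0, 0.3, 0, 0, 0, 1]
    - [0, 0, 0.6, 0, 0, 0, 1]
    - [0, 0, 0.8, 0, 0, 0, 1]
    - [0, 0, 0.9, 0, 0, 0, 1]
    - [0, 0, 0.93, 0, 0, 0, 1]
    - [0, 0, 0.93, 0, 0, 0, 1]

```text
time_s: 8.95
position: [0.5193, 0.0921, 0.1071]
tool_rot: [-172.1, 0.1, 89.2]
contact_force: [-0.1, 0.1, -0.8]
finger_gap: 0.0362
finger_force: 60.4
```

>>> play_rows:
  deltas:
    - [0, 0, 0.02, 0, 0, 0, 1]
    - [0, 0, 0.03, 0, 0, 0, 1]
    - [0, 0, 0.03, 0, 0, 0, 1]

```text
time_s: 9.32
position: [0.5187, 0.0919, 0.1045]
tool_rot: [-172.0, 0.1, 89.2]
contact_force: [-1.0, 0.6, -1.4]
finger_gap: 0.0364
finger_force: 60.4
```

>>> play_rows:
  deltas:
    - [0, 0, 0.01, 0, 0, 0, 1]
    - [0, 0, 0.02, 0, 0, 0, 1]
    - [0, 0, 0.02, 0, 0, 0, 1]

```text
time_s: 9.7
position: [0.5185, 0.0919, 0.1028]
tool_rot: [-172.0, 0.1, 89.2]
contact_force: [0.3, -0.0, -0.9]
finger_gap: 0.036
finger_force: 60.6
```

>>> play_rows:
  deltas:
    - [0, 0, 0.015, 0, 0, 0, 1]
    - [0, 0, 0.015, 0, 0, 0, 1]
    - [0, 0, 0.015, 0, 0, 0, 1]

```text
time_s: 10.07
position: [0.5185, 0.0919, 0.1026]
tool_rot: [-172.1, 0.1, 89.2]
contact_force: [-2.8, -0.2, 11.2]
finger_gap: 0.0362
finger_force: 61.9
```

>>> play_rows:
  deltas:
    - [0, 0, 0, 0, 0, 0, -1]
    - [0, 0, 0, 0, 0, 0, -1]
    - [0, 0, 0, 0, 0, 0, -1]
    - [0, 0, 0, 0, 0, 0, -1]
    - [0, 0, 0, 0, 0, 0, -1]
    - [0, 0, 0, 0, 0, 0, -1]

```text
time_s: 10.82
position: [0.5183, 0.092, 0.1016]
tool_rot: [-172.0, 0.1, 89.2]
contact_force: [0.1, -0.6, 0.5]
finger_gap: 0.0856
finger_force: 0.0
```

>>> play_rows:
  deltas:
    - [0, 0, -0.2, 0, 0, 0, -1]
    - [0, 0, -0.6, 0, 0, 0, -1]
    - [0, 0, -1, 0, 0, 0, -1]
    - [0, 0, -1, 0, 0, 0, -1]

```text
time_s: 11.32
position: [0.5304, 0.092, 0.1828]
tool_rot: [-172.3, 0.1, 89.2]
contact_force: [-0.4, 0.2, -0.1]
finger_gap: 0.0857
finger_force: 0.0
```

```bash
python3 - <<'E'
from h import *
o,im,C=wblue("w3",.12)
st()
plan([([.46,.24,.17],Rt(98)),([.4293,.3017,.14],Rt(101.2)),([.4293,.3017,.005],Rt(101.2))])
E
```

```text
blue 1780 [258.1 140.2] [228 124  62  32] [0.5256 0.135  0.12  ]
blue 1142 [257.7 272.9] [230 257  56  30] [0.5244 0.0461 0.12  ]
11.375 [0.5296 0.092  0.1814] [-1.7211e+02  1.1000e-01  8.9230e+01] [-0.9  0.5  0.1] 0.0852 0.0 [  2.6  27.2 100.3   0.4  60.4   3.2]
-> [0.46 0.24 0.17]
    [0.919, -0.434, 0.13, -0.131, -0.008, -0.146] mm 82 deg 6
    [0.951, -0.37, 0.098, -0.131, -0.008, -0.146] mm 82 deg 6
-> [0.429 0.302 0.14 ]
    [0.817, -0.273, 0.375, 0.0, 0.0, -0.107] mm 75 deg 3
-> [0.429 0.302 0.005]
    [0.0, 0.0, 0.844, 0.0, 0.0, 0.0] mm 68 deg 0
    [0.0, 0.0, 0.844, 0.0, 0.0, 0.0] mm 68 deg 0
```

View pics/w3.png

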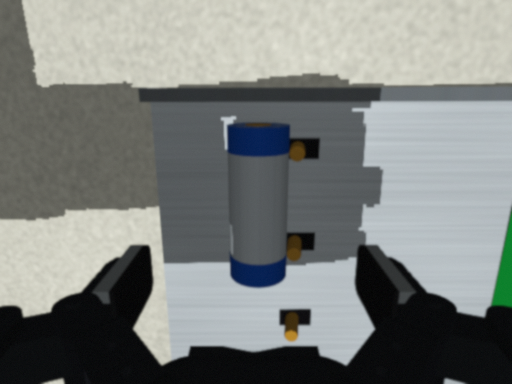

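Cartridge A lies in the left lane, around (258,205), and has rolled down against its pins at (298,150) and (295,245). Now B.

>>> play_rows:
  deltas:
    - [0.46, -0.22, 0, -0.06, 0, -0.07, -1]
    - [0.92, -0.43, 0.1, -0.13, 0, -0.15, -1]

```text
time_s: 11.62
position: [0.4945, 0.1665, 0.1766]
tool_rot: [-175.9, -0.4, 93.7]
contact_force: [0.6, 0.1, -0.6]
finger_gap: 0.0854
finger_force: 0.0
```

>>> play_rows:
  deltas:
    - [0.48, -0.18, 0.07, -0.06, 0, -0.07, -1]
    - [0.95, -0.37, 0.13, -0.13, 0, -0.15, -1]

```text
time_s: 11.88
position: [0.4589, 0.2408, 0.1684]
tool_rot: [-179.8, -0.5, 98.3]
contact_force: [1.0, 0.3, -0.5]
finger_gap: 0.0852
finger_force: 0.0
```

>>> play_rows:
  deltas:
    - [0.41, -0.14, 0.19, 0, 0, -0.05, -1]
    - [0.82, -0.27, 0.37, 0, 0, -0.11, -1]
    - [0.82, -0.27, 0.37, 0, 0, -0.11, -1]

```text
time_s: 12.25
position: [0.4274, 0.303, 0.1389]
tool_rot: [-179.7, -0.5, 101.7]
contact_force: [-0.6, -0.4, 0.0]
finger_gap: 0.0853
finger_force: 0.0
```

```bash
python3 - <<'E'
from h import *
o,im,C=wblue("w4",.022)
st()
plan([([.4293,.3017,.006],Rt(101.2))])
E
```

```text
blue 1049 [257.  133.5] [235 120  45  26] [0.4214 0.3444 0.022 ]
blue 724 [253.9 240.8] [234 230  41  21] [0.4369 0.2582 0.022 ]
12.3 [0.4283 0.3023 0.1396] [-179.76   -0.48  101.59] [ 0.1 -0.4  0.2] 0.0851 0.0 [ 27.7  26.9 109.1   0.8  44.2  15.6]
-> [0.429 0.302 0.006]
    [-0.012, 0.009, 0.835, -0.004, -0.008, 0.007] mm 67 deg 0
    [-0.008, 0.007, 0.835, -0.004, -0.008, 0.007] mm 67 deg 0
```

>>> play_rows:
  deltas:
    - [-0.01, 0.01, 0.42, 0, -0.01, 0.02, -1]
    - [-0.02, 0.02, 0.83, -0.01, -0.016, 0.04, -1]

```text
time_s: 12.55
position: [0.4315, 0.3006, 0.0737]
tool_rot: [179.8, -0.1, 100.2]
contact_force: [0.7, 0.2, 0.5]
finger_gap: 0.0855
finger_force: 0.0
```

>>> play_rows:
  deltas:
    - [0, 0, 0.35, 0, 0, 0, -1]
    - [0, 0, 0.65, 0, 0, 0, -1]
    - [0, 0, 0.83, 0, 0, 0, -1]
    - [0, 0, 0.83, 0, 0, 0, -1]

```text
time_s: 13.05
position: [0.4311, 0.3008, 0.0074]
tool_rot: [179.9, -0.0, 100.3]
contact_force: [-0.3, 0.1, 0.4]
finger_gap: 0.0853
finger_force: 0.0
```

>>> play_rows:
  deltas:
    - [0, 0, 0, 0, 0, 0, 1]
    - [0, 0, 0, 0, 0, 0, 1]
    - [0, 0, 0, 0, 0, 0, 1]
    - [0, 0, 0, 0, 0, 0, 1]
    - [0, 0, 0, 0, 0, 0, 1]
    - [0, 0, 0, 0, 0, 0, 1]

```text
time_s: 13.8
position: [0.4312, 0.3016, 0.0088]
tool_rot: [179.8, -0.1, 100.3]
contact_force: [-1.9, -1.1, 7.1]
finger_gap: 0.0327
finger_force: 60.0
```

```bash
python3 - <<'E'
from h import *
o=st();p=o["position"]
plan([([.44,.29,.16],Rt(100)),(lane(-.087,-.066,.085),Rt(89.3,8)),(lane(-.087,-.066,.0085),Rt(89.3,8))])
E
```

```text
13.8 [0.4312 0.3016 0.0088] [ 1.7976e+02 -6.0000e-02  1.0031e+02] [-1.9 -1.1  7.1] 0.0327 60.002877954393625 [ 27.8  39.5 113.6  -0.   26.7  17.5]
-> [0.44 0.29 0.16]
    [-0.08, 0.045, -0.945, 0.004, -0.001, 0.005] mm 76 deg 0
    [-0.08, 0.043, -0.945, 0.004, -0.001, 0.005] mm 76 deg 0
-> [ 0.528 -0.04   0.181]
    [-0.852, 0.073, -0.053, 0.053, 0.005, 0.071] mm 69 deg 3
    [-0.848, 0.103, -0.058, 0.053, 0.005, 0.071] mm 69 deg 3
    [-0.844, 0.133, -0.064, 0.053, 0.005, 0.071] mm 69 deg 3
    [-0.838, 0.163, -0.07, 0.053, 0.005, 0.071] mm 69 deg 3
    [-0.831, 0.192, -0.077, 0.053, 0.005, 0.071] mm 69 deg 3
-> [ 0.517 -0.04   0.106]
    [0.0, 0.0, 0.956, 0.0, 0.0, 0.0] mm 77 deg 0
```

Gap 32.7 mm against 36.2 mm for A, so B is the flattened one. Carrying it to the right lane.

>>> play_rows:
  deltas:
    - [-0.02, 0.01, -0.3, 0, 0, 0, 1]
    - [-0.05, 0.03, -0.63, 0, 0, 0, 1]
    - [-0.08, 0.04, -0.94, 0, 0, 0, 1]

```text
time_s: 14.18
position: [0.4351, 0.2956, 0.0841]
tool_rot: [179.8, -0.1, 100.3]
contact_force: [0.4, -0.4, -1.5]
finger_gap: 0.0326
finger_force: 60.5
```

>>> play_rows:
  deltas:
    - [-0.02, 0.01, -0.33, 0, 0, 0, 1]
    - [-0.05, 0.03, -0.66, 0, 0, 0, 1]
    - [-0.08, 0.04, -0.98, 0, 0, 0, 1]

```text
time_s: 14.55
position: [0.439, 0.2897, 0.1626]
tool_rot: [179.8, -0.0, 100.3]
contact_force: [0.2, -0.1, -2.1]
finger_gap: 0.0326
finger_force: 60.5
```

>>> play_rows:
  deltas:
    - [-0.28, 0.02, -0.03, 0.02, 0, 0.02, 1]
    - [-0.57, 0.05, -0.06, 0.035, 0, 0.05, 1]
    - [-0.85, 0.07, -0.1, 0.053, 0.005, 0.07, 1]

```text
time_s: 14.92
position: [0.4567, 0.2232, 0.1698]
tool_rot: [-178.6, -0.2, 98.2]
contact_force: [0.2, 0.3, -1.7]
finger_gap: 0.0327
finger_force: 60.7
```

>>> play_rows:
  deltas:
    - [-0.28, 0.03, -0.03, 0.02, 0, 0.02, 1]
    - [-0.57, 0.07, -0.06, 0.035, 0, 0.05, 1]
    - [-0.85, 0.1, -0.1, 0.053, 0.005, 0.07, 1]

```text
time_s: 15.3
position: [0.4746, 0.157, 0.1773]
tool_rot: [-177.0, -0.2, 96.1]
contact_force: [-0.3, -0.0, -2.2]
finger_gap: 0.0326
finger_force: 60.7
```

>>> play_rows:
  deltas:
    - [-0.28, 0.04, -0.02, 0.02, 0, 0.02, 1]
    - [-0.56, 0.09, -0.04, 0.035, 0, 0.05, 1]
    - [-0.84, 0.13, -0.06, 0.053, 0.005, 0.07, 1]

```text
time_s: 15.68
position: [0.4923, 0.0913, 0.1812]
tool_rot: [-175.4, -0.3, 94.0]
contact_force: [0.7, 0.3, -2.0]
finger_gap: 0.0327
finger_force: 60.6
```

>>> play_rows:
  deltas:
    - [-0.28, 0.05, -0.02, 0.02, 0, 0.02, 1]
    - [-0.56, 0.11, -0.04, 0.035, 0, 0.05, 1]
    - [-0.84, 0.16, -0.06, 0.053, 0.005, 0.07, 1]

```text
time_s: 16.05
position: [0.5101, 0.0252, 0.1847]
tool_rot: [-173.8, -0.2, 91.9]
contact_force: [0.4, -0.2, -2.2]
finger_gap: 0.0326
finger_force: 60.6
```

>>> play_rows:
  deltas:
    - [-0.3, 0.06, -0.02, 0.02, 0, 0.02, 1]
    - [-0.6, 0.13, -0.04, 0.035, 0, 0.05, 1]
    - [-0.83, 0.19, -0.06, 0.053, 0.005, 0.07, 1]
    - [-0.83, 0.19, -0.06, 0.053, 0.005, 0.07, 1]

```text
time_s: 16.55
position: [0.5282, -0.0408, 0.1874]
tool_rot: [-172.2, -0.1, 89.7]
contact_force: [1.1, -0.1, -2.6]
finger_gap: 0.0326
finger_force: 60.6
```

```bash
python3 - <<'E'
from h import *
st()
plan([(lane(-.087,-.066,.0105),Rt(89.3,8))])
E
```

```text
16.55 [ 0.5282 -0.0408  0.1874] [-1.722e+02 -1.000e-01  8.970e+01] [ 1.1 -0.1 -2.6] 0.0326 60.625434424728155 [-10.9  26.2 101.   -1.5  60.5  -9.8]
-> [ 0.518 -0.04   0.108]
    [0.002, 0.002, 0.503, 0.003, -0.001, 0.007] mm 40 deg 0
    [0.002, 0.003, 0.503, 0.003, -0.001, 0.007] mm 40 deg 0
```

>>> play_rows:
  deltas:
    - [0, 0, 0.3, 0, 0, 0, 1]
    - [0, 0, 0.6, 0, 0, 0.01, 1]
    - [0, 0, 0.8, 0, 0, 0.013, 1]
    - [0, 0, 0.92, 0, 0, 0.013, 1]
    - [0, 0, 0.99, 0, 0, 0.013, 1]
    - [0, 0, 0.99, 0, 0, 0.013, 1]

```text
time_s: 17.3
position: [0.5172, -0.0396, 0.109]
tool_rot: [-172.2, -0.1, 89.4]
contact_force: [0.1, 0.3, -0.9]
finger_gap: 0.0325
finger_force: 60.7
```

>>> play_rows:
  deltas:
    - [0, 0, 0.01, 0, 0, 0, 1]
    - [0, 0, 0.02, 0, 0, 0, 1]
    - [0, 0, 0.02, 0, 0, 0, 1]

```text
time_s: 17.68
position: [0.517, -0.0398, 0.1075]
tool_rot: [-172.2, -0.0, 89.4]
contact_force: [0.1, -0.1, -2.4]
finger_gap: 0.0323
finger_force: 60.7
```

>>> play_rows:
  deltas:
    - [0, 0, 0.015, 0, 0, 0, 1]
    - [0, 0, 0.015, 0, 0, 0, 1]

```text
time_s: 17.92
position: [0.5168, -0.0398, 0.1061]
tool_rot: [-172.2, -0.0, 89.4]
contact_force: [1.0, 0.2, -2.1]
finger_gap: 0.0327
finger_force: 60.7
```

>>> play_rows:
  deltas:
    - [0, 0, 0.01, 0, 0, 0, 1]
    - [0, 0, 0.01, 0, 0, 0, 1]

```text
time_s: 18.18
position: [0.5168, -0.0398, 0.1057]
tool_rot: [-172.2, -0.0, 89.4]
contact_force: [-1.0, -0.6, 4.1]
finger_gap: 0.0328
finger_force: 61.3
```

>>> play_rows:
  deltas:
    - [0, 0, 0, 0, 0, 0, -1]
    - [0, 0, 0, 0, 0, 0, -1]
    - [0, 0, 0, 0, 0, 0, -1]
    - [0, 0, 0, 0, 0, 0, -1]
    - [0, 0, 0, 0, 0, 0, -1]
    - [0, 0, 0, 0, 0, 0, -1]

```text
time_s: 18.92
position: [0.5167, -0.0398, 0.1054]
tool_rot: [-172.2, -0.0, 89.4]
contact_force: [0.2, -0.4, 0.0]
finger_gap: 0.0852
finger_force: 0.0
```

>>> play_rows:
  deltas:
    - [0, 0, -0.2, 0, 0, 0, -1]
    - [0, 0, -0.6, 0, 0, 0, -1]
    - [0, 0, -1, 0, 0, 0, -1]
    - [0, 0, -1, 0, 0, 0, -1]

```text
time_s: 19.42
position: [0.5286, -0.0401, 0.1866]
tool_rot: [-172.4, -0.0, 89.4]
contact_force: [-0.6, -0.6, 0.1]
finger_gap: 0.0852
finger_force: 0.0
```

```bash
python3 - <<'E'
from h import *
o,im,C=wblue("w5",.12)
h=cv2.cvtColor(im,cv2.COLOR_BGR2HSV);m=cv2.inRange(h,(0,150,80),(6,255,255))|cv2.inRange(h,(174,150,80),(180,255,255))
for a,c,s in blobs(m,60): print("red",a,c.round(1),s[:4],onz(C,[c],.14)[0].round(4))
st()
plan([([.49,-.139,.165],Rt(89.3))])
E
```

```text
blue 2080 [259.6  51.5] [228  35  65  35] [0.5246 0.0528 0.12  ]
blue 1699 [251.9 136.7] [224 121  57  32] [0.5196 0.0046 0.12  ]
blue 1136 [252.2 267.9] [228 253  50  28] [ 0.5187 -0.0845  0.12  ]
red 573 [206.1 340. ] [186 330  44  25] [ 0.4897 -0.1291  0.14  ]
19.475 [ 0.5278 -0.04    0.1852] [-1.7229e+02 -3.0000e-02  8.9390e+01] [-0.3  0.3  0.3] 0.0857 0.0 [-10.8  26.3 101.3  -1.5  60.   -9.4]
-> [ 0.49  -0.139  0.165]
    [-0.621, -0.211, 0.155, -0.128, 0.0, 0.002] mm 54 deg 4
    [-0.622, -0.22, 0.141, -0.128, 0.0, 0.002] mm 54 deg 4
```

View pics/w5.png

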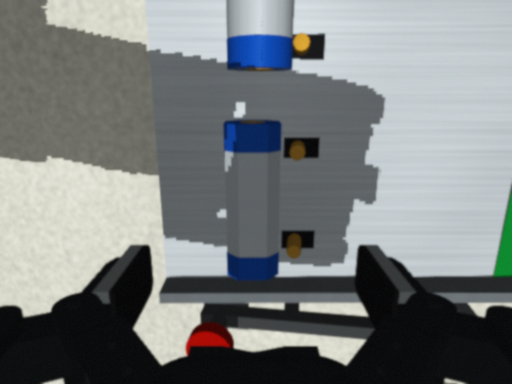

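B lies at (252,200), slightly short of its pins, so it stayed put. The red pad is at (206,342). I move over the pad with the fingers shut.

>>> play_rows:
  deltas:
    - [-0.31, -0.1, -0.05, -0.06, 0, 0, 1]
    - [-0.62, -0.21, 0, -0.13, 0, 0, 1]
    - [-0.62, -0.21, 0.05, -0.13, 0, 0, 1]

```text
time_s: 19.85
position: [0.5088, -0.0903, 0.182]
tool_rot: [-176.0, -0.1, 89.3]
contact_force: [-0.4, 0.8, -0.5]
finger_gap: 0.032
finger_force: 0.0
```

>>> play_rows:
  deltas:
    - [-0.31, -0.11, 0.05, -0.06, 0, 0, 1]
    - [-0.62, -0.22, 0.1, -0.13, 0, 0, 1]
    - [-0.62, -0.22, 0.15, -0.13, 0, 0, 1]
    - [-0.62, -0.22, 0.15, -0.13, 0, 0, 1]

```text
time_s: 20.35
position: [0.491, -0.1381, 0.1714]
tool_rot: [-179.9, -0.1, 89.4]
contact_force: [0.2, 0.1, -0.1]
finger_gap: -0.0001
finger_force: 0.0
```

```bash
python3 - <<'E'
from h import *
st()
plan([([.49,-.1385,.148],Rt(89.3))])
E
```

```text
20.35 [ 0.491  -0.1381  0.1714] [-1.799e+02 -9.000e-02  8.939e+01] [ 0.2  0.1 -0.1] -0.0001 0.0 [-2.320e+01  2.330e+01  1.091e+02  1.000e-01  4.770e+01 -2.260e+01]
-> [ 0.49  -0.138  0.148]
    [-0.005, -0.012, 0.293, -0.003, -0.003, 0.003] mm 23 deg 0
```

Down in small steps, watching for contact.

>>> play_rows:
  deltas:
    - [0, -0.02, 0.2, 0, 0, 0, 1]
    - [0, -0.03, 0.33, 0, 0, 0, 1]
    - [0, -0.03, 0.33, 0, 0, 0, 1]

```text
time_s: 20.72
position: [0.4885, -0.1381, 0.1451]
tool_rot: [-179.9, -0.1, 89.4]
contact_force: [-0.3, 0.0, -0.2]
finger_gap: 0.0003
finger_force: 0.0
```

>>> play_rows:
  deltas:
    - [0, 0, 0.05, 0, 0, 0, 1]
    - [0, 0, 0.05, 0, 0, 0, 1]

```text
time_s: 20.98
position: [0.4887, -0.1387, 0.1418]
tool_rot: [180.0, -0.0, 89.4]
contact_force: [-0.4, -0.1, 0.7]
finger_gap: -0.0002
finger_force: 0.0
```

>>> play_rows:
  deltas:
    - [0, 0, 0.05, 0, 0, 0, 1]
    - [0, 0, 0.05, 0, 0, 0, 1]

```text
time_s: 21.22
position: [0.4886, -0.1388, 0.1378]
tool_rot: [180.0, -0.0, 89.4]
contact_force: [-0.7, -0.4, 2.1]
finger_gap: -0.0001
finger_force: 1.3
```

>>> play_rows:
  deltas:
    - [0, 0, 0.1, 0, 0, 0, 1]
    - [0, 0, 0.1, 0, 0, 0, 1]

```text
time_s: 21.48
position: [0.4884, -0.1388, 0.1292]
tool_rot: [-180.0, -0.1, 89.4]
contact_force: [-1.8, -0.9, 3.2]
finger_gap: 0.0003
finger_force: 1.8
```

>>> play_rows:
  deltas:
    - [0, 0, 0.1, 0, 0, 0, 1]
    - [0, 0.01, 0.2, 0, 0, 0, 1]
    - [0, 0, 0.3, 0, 0, 0, 1]
    - [0, -0.01, 0.4, 0, 0, 0, 1]
    - [0, -0.02, 0.47, 0, 0, 0, 1]
    - [0, -0.02, 0.48, 0, 0, 0, 1]

```text
time_s: 22.22
position: [0.4878, -0.1388, 0.0911]
tool_rot: [179.9, -0.0, 89.4]
contact_force: [-0.0, 0.6, 7.6]
finger_gap: -0.0002
finger_force: 3.1
```

```bash
python3 - <<'E'
from h import *
st()
t=robot.snapshot("top");s=robot.snapshot("scene");w=robot.snapshot("wrist")
cv2.imwrite("pics/m1.png",np.vstack([np.hstack([cv2.resize(s[130:240,190:320],(400,338),interpolation=cv2.INTER_CUBIC),cv2.resize(t[125:235,225:355],(400,338),interpolation=cv2.INTER_CUBIC)]),cv2.resize(np.hstack([w]),(349,262)) if 0 else np.hstack([cv2.resize(w,(348,261)),np.zeros((261,452,3),np.uint8)])]))
E
```

```text
22.225 [ 0.4878 -0.1388  0.0911] [ 1.799e+02 -3.000e-02  8.938e+01] [-0.   0.6  7.6] -0.0002 3.103933993843384 [-2.340e+01  3.020e+01  1.137e+02  1.000e-01  3.600e+01 -2.280e+01]
```

View pics/m1.png

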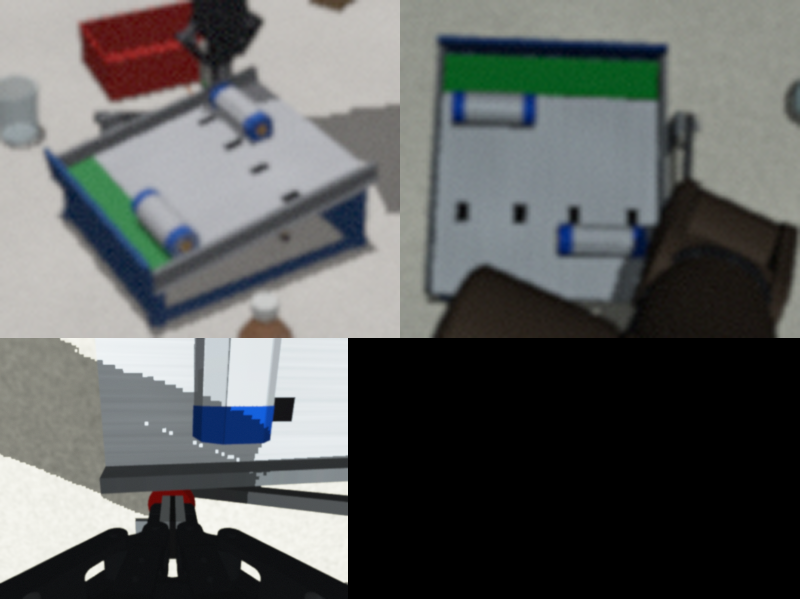

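Both views show A rolling down to the green area, at (165,218) in the scene panel. The pins are sunk and B is unmoved. I hold the lever 2 s more, then raise.

>>> play_rows:
  deltas:
    - [0, 0, 0, 0, 0, 0, 1]
    - [0, 0, 0, 0, 0, 0, 1]
    - [0, 0, 0, 0, 0, 0, 1]
    - [0, 0, 0, 0, 0, 0, 1]
    - [0, 0, 0, 0, 0, 0, 1]
    - [0, 0, 0, 0, 0, 0, 1]
    - [0, 0, 0, 0, 0, 0, 1]
    - [0, 0, 0, 0, 0, 0, 1]

```text
time_s: 23.38
position: [0.4878, -0.1388, 0.0914]
tool_rot: [179.9, -0.0, 89.4]
contact_force: [0.8, 0.4, 6.4]
finger_gap: -0.0003
finger_force: 3.1
```

>>> play_rows:
  deltas:
    - [0, 0, 0, 0, 0, 0, 1]
    - [0, 0, 0, 0, 0, 0, 1]
    - [0, 0, 0, 0, 0, 0, 1]
    - [0, 0, 0, 0, 0, 0, 1]
    - [0, 0, 0, 0, 0, 0, 1]
    - [0, 0, 0, 0, 0, 0, 1]
    - [0, 0, 0, 0, 0, 0, 1]
    - [0, 0, 0, 0, 0, 0, 1]

```text
time_s: 24.38
position: [0.4878, -0.1388, 0.0914]
tool_rot: [179.9, -0.0, 89.4]
contact_force: [0.6, -0.2, 7.5]
finger_gap: -0.0
finger_force: 3.1
```

```bash
python3 - <<'E'
from h import *
st();t=robot.snapshot("top");C=cam("top")
h=cv2.cvtColor(t,cv2.COLOR_BGR2HSV);m=cv2.inRange(h,(100,120,60),(130,255,255));m[:120]=0;m[250:]=0;m[:,:232]=0;m[:,340:]=0
for a,c,s in blobs(m,8): print(a,c.round(1),s[:4],R.from_euler('z',-YAW,degrees=True).apply(onz(C,[c],.09)[0]-O).round(3))
p=robot.get_obs()["position"]
hp=[.5287,-.0398,.1866]
plan([([p[0],p[1],.175],Rt(89.4)),([.51,-.09,.19],Rt(89.4,4)),(hp,Rt(89.4,7.8)),([.5168,-.0398,.1057],Rt(89.4,7.8))])
E
```

```text
24.375 [ 0.4878 -0.1388  0.0914] [ 1.7989e+02 -2.0000e-02  8.9380e+01] [ 0.6 -0.2  7.5] -0.0 3.1040282221511006 [-2.340e+01  3.020e+01  1.137e+02  1.000e-01  3.600e+01 -2.280e+01]
62 [265.7 138.4] [238 137  58   4] [0.157 0.031 0.09 ]
40 [244.3 144.4] [242 140   5  10] [0.131 0.109 0.09 ]
39 [267.3 145.4] [265 141   5  10] [0.13  0.024 0.09 ]
14 [303.5 140. ] [297 140  14   1] [ 0.156 -0.109  0.09 ]
40 [278.5 202.2] [277 197   4  11] [-0.08  -0.023  0.09 ]
14 [301.9 200.5] [301 198   3   6] [-0.071 -0.108  0.09 ]
-> [ 0.488 -0.139  0.175]
    [0.0, 0.001, -0.523, 0.002, 0.0, 0.0] mm 42 deg 0
    [0.0, 0.0, -0.523, 0.002, 0.0, 0.0] mm 42 deg 0
-> [ 0.51 -0.09  0.19]
    [0.613, 0.271, -0.188, 0.133, 0.0, 0.0] mm 56 deg 4
-> [ 0.529 -0.04   0.187]
    [0.63, 0.23, 0.027, 0.127, 0.0, 0.0] mm 54 deg 4
-> [ 0.517 -0.04   0.106]
    [-0.001, -0.005, 0.511, 0.0, 0.0, 0.0] mm 41 deg 0
    [-0.001, -0.005, 0.511, 0.0, 0.0, 0.0] mm 41 deg 0
```

A has stopped at the foot, at ramp x of about 0.13. Now I release the lever and go over B.

>>> play_rows:
  deltas:
    - [0, 0, -0.1, 0, 0, 0, 1]
    - [0, 0, -0.2, 0, 0, 0, 1]
    - [0, 0, -0.3, 0, 0, 0, 1]
    - [0, 0, -0.4, 0, 0, 0, 1]
    - [0, 0, -0.52, 0, 0, 0, 1]

```text
time_s: 25.05
position: [0.487, -0.1387, 0.1333]
tool_rot: [-180.0, -0.1, 89.4]
contact_force: [1.2, -0.4, 2.8]
finger_gap: -0.0
finger_force: 1.1
```

>>> play_rows:
  deltas:
    - [0, 0, -0.12, 0, 0, 0, 1]
    - [0, 0, -0.24, 0, 0, 0, 1]
    - [0, 0, -0.4, 0, 0, 0, 1]
    - [0, 0, -0.7, 0, 0, 0, 1]

```text
time_s: 25.55
position: [0.4865, -0.1386, 0.1893]
tool_rot: [-179.9, -0.1, 89.4]
contact_force: [0.9, 0.7, 0.6]
finger_gap: 0.0002
finger_force: 0.0
```

>>> play_rows:
  deltas:
    - [0.3, 0.13, -0.03, 0.06, 0, 0, 0]
    - [0.61, 0.27, -0.03, 0.13, 0, 0, -1]

```text
time_s: 25.8
position: [0.5092, -0.0899, 0.1925]
tool_rot: [-176.1, -0.0, 89.3]
contact_force: [-0.5, -0.6, 0.0]
finger_gap: 0.0358
finger_force: 0.0
```

>>> play_rows:
  deltas:
    - [0.31, 0.12, 0.01, 0.06, 0, 0, -1]
    - [0.63, 0.23, 0.03, 0.127, 0, 0, -1]
    - [0.63, 0.23, 0.03, 0.127, 0, 0, -1]
    - [0.63, 0.23, 0.03, 0.127, 0, 0, -1]

```text
time_s: 26.3
position: [0.5275, -0.0402, 0.1879]
tool_rot: [-172.3, -0.0, 89.4]
contact_force: [1.1, -0.2, 0.3]
finger_gap: 0.0855
finger_force: 0.0
```

```bash
python3 - <<'E'
from h import *
o,im,C=wblue("w6",.12)
st()
plan([([.5168,-.0398,.1057],Rt(89.4,7.8))])
E
```

```text
blue 1678 [254.2 136.2] [226 120  57  32] [0.5196 0.0046 0.12  ]
blue 1137 [254.4 266.8] [230 252  51  28] [ 0.5189 -0.0844  0.12  ]
26.35 [ 0.5275 -0.0405  0.188 ] [-1.723e+02 -4.000e-02  8.937e+01] [-0.8  0.4  0. ] 0.0853 0.0 [-10.9  26.1 101.1  -1.5  60.4  -9.4]
-> [ 0.517 -0.04   0.106]
    [0.003, 0.003, 0.519, 0.002, -0.001, 0.0] mm 41 deg 0
    [0.004, 0.003, 0.519, 0.002, -0.001, 0.0] mm 41 deg 0
```

>>> play_rows:
  deltas:
    - [0, 0, 0.3, 0, 0, 0, -1]
    - [0, 0, 0.6, 0, 0, 0, -1]
    - [0, 0, 0.8, 0, 0, 0, -1]
    - [0, 0, 1, 0, 0, 0, -1]
    - [0, 0, 1, 0, 0, 0, -1]

```text
time_s: 26.98
position: [0.5164, -0.0404, 0.1081]
tool_rot: [-172.2, -0.1, 89.3]
contact_force: [-0.3, 0.7, 0.2]
finger_gap: 0.0852
finger_force: 0.0
```

>>> play_rows:
  deltas:
    - [0, 0, 0.02, 0, 0, 0, 1]
    - [0, 0, 0.02, 0, 0, 0, 1]
    - [0, 0, 0.02, 0, 0, 0, 1]
    - [0, 0, 0.02, 0, 0, 0, 1]
    - [0, 0, 0.02, 0, 0, 0, 1]
    - [0, 0, 0.02, 0, 0, 0, 1]

```text
time_s: 27.72
position: [0.5173, -0.0399, 0.1076]
tool_rot: [-172.4, -0.0, 89.4]
contact_force: [-0.4, -0.1, 5.6]
finger_gap: 0.0325
finger_force: 60.4
```

>>> play_rows:
  deltas:
    - [0, 0, -0.3, 0, 0, 0, 1]
    - [0, 0, -0.65, 0, 0, 0, 1]
    - [0, 0, -1, 0, 0, 0, 1]

```text
time_s: 28.1
position: [0.5275, -0.0399, 0.1869]
tool_rot: [-172.3, -0.1, 89.4]
contact_force: [0.7, -0.6, -2.3]
finger_gap: 0.0328
finger_force: 60.3
```

```bash
python3 - <<'E'
from h import *
st()
# bin from the first top picture: rim outline, corners at z=.07
C=cam("top");im=cv2.imread("pics/top0.png");h=cv2.cvtColor(im,cv2.COLOR_BGR2HSV)
m=cv2.inRange(h,(0,150,30),(8,255,255))|cv2.inRange(h,(172,150,30),(180,255,255));m[:185]=0;m[260:]=0;m[:,:345]=0
m=cv2.morphologyEx(m,cv2.MORPH_CLOSE,np.ones((3,3)))
b=cv2.minAreaRect(max(cv2.findContours(m,0,1)[0],key=cv2.contourArea))
print(b,onz(C,cv2.boxPoints(b),.07)[:,:2].round(3).tolist(),onz(C,[b[0]],.07).round(3))
c=onz(C,[b[0]],.07)[0]
plan([([.505,-.10,.24],Rt(88,3)),([.462,-.365,.21],Rt(81)),([.462,-.365,.03],Rt(81))])
E
```

```text
28.1 [ 0.5275 -0.0399  0.1869] [-1.7226e+02 -5.0000e-02  8.9400e+01] [ 0.7 -0.6 -2.3] 0.0328 60.29151851311326 [-10.8  26.2 101.2  -1.5  60.3  -9.4]
((378.94000244140625, 220.9199676513672), (39.45655822753906, 51.05311584472656), 8.130102157592773) [[0.382, -0.283], [0.569, -0.311], [0.551, -0.458], [0.364, -0.427]] [[ 0.466 -0.369  0.07 ]]
-> [ 0.505 -0.1    0.24 ]
    [-0.754, -0.36, -0.622, -0.158, 0.0, 0.047] mm 83 deg 5
-> [ 0.462 -0.365  0.21 ]
    [-0.832, -0.1, 0.1, -0.025, 0.002, 0.058] mm 68 deg 2
    [-0.835, -0.076, 0.098, -0.025, 0.002, 0.058] mm 68 deg 2
    [-0.837, -0.052, 0.096, -0.025, 0.002, 0.058] mm 68 deg 2
    [-0.838, -0.028, 0.095, -0.025, 0.002, 0.058] mm 68 deg 2
-> [ 0.462 -0.365  0.03 ]
    [0.0, 0.0, 0.75, 0.0, 0.0, 0.0] mm 60 deg 0
    [0.0, 0.0, 0.75, 0.0, 0.0, 0.0] mm 60 deg 0
    [0.0, 0.0, 0.75, 0.0, 0.0, 0.0] mm 60 deg 0
```

>>> play_rows:
  deltas:
    - [-0.2, -0.1, -0.3, -0.05, 0, 0.01, 1]
    - [-0.48, -0.22, -0.45, -0.1, 0, 0.03, 1]
    - [-0.75, -0.36, -0.62, -0.16, 0, 0.05, 1]

```text
time_s: 28.48
position: [0.5047, -0.1002, 0.2394]
tool_rot: [-177.1, 0.1, 87.9]
contact_force: [0.2, -0.0, -1.6]
finger_gap: 0.0322
finger_force: 60.4
```

>>> play_rows:
  deltas:
    - [-0.27, -0.03, 0.03, -0.01, 0, 0.02, 1]
    - [-0.55, -0.06, 0.06, -0.02, 0, 0.04, 1]
    - [-0.83, -0.1, 0.1, -0.025, 0, 0.058, 1]

```text
time_s: 28.85
position: [0.4939, -0.1664, 0.2316]
tool_rot: [-177.8, 0.2, 86.2]
contact_force: [-0.0, 0.3, -1.6]
finger_gap: 0.032
finger_force: 60.4
```

>>> play_rows:
  deltas:
    - [-0.27, -0.03, 0.03, -0.01, 0, 0.02, 1]
    - [-0.55, -0.06, 0.06, -0.02, 0, 0.04, 1]
    - [-0.83, -0.08, 0.1, -0.025, 0, 0.058, 1]

```text
time_s: 29.22
position: [0.4828, -0.2322, 0.2239]
tool_rot: [-178.6, 0.2, 84.4]
contact_force: [0.1, -1.0, -2.0]
finger_gap: 0.0324
finger_force: 60.4
```

>>> play_rows:
  deltas:
    - [-0.28, -0.02, 0.03, -0.01, 0, 0.02, 1]
    - [-0.56, -0.04, 0.06, -0.02, 0, 0.04, 1]
    - [-0.84, -0.05, 0.1, -0.025, 0, 0.058, 1]

```text
time_s: 29.6
position: [0.4721, -0.2989, 0.2163]
tool_rot: [-179.3, 0.2, 82.7]
contact_force: [-0.3, 0.7, -1.9]
finger_gap: 0.0324
finger_force: 60.4
```

>>> play_rows:
  deltas:
    - [-0.3, -0.01, 0.03, -0.01, 0, 0.02, 1]
    - [-0.6, -0.02, 0.06, -0.02, 0, 0.04, 1]
    - [-0.9, -0.03, 0.1, -0.025, 0, 0.058, 1]
    - [-0.9, -0.03, 0.1, -0.025, 0, 0.058, 1]

```text
time_s: 30.1
position: [0.4602, -0.371, 0.2082]
tool_rot: [179.9, 0.2, 80.8]
contact_force: [-0.1, 0.1, -2.6]
finger_gap: 0.0325
finger_force: 60.3
```

```bash
python3 - <<'E'
from h import *
st();im=robot.snapshot("wrist");cv2.imwrite("pics/w7.png",im)
plan([([.465,-.372,.06],Rt(81.3)),([.465,-.372,.016],Rt(81.3))])
E
```

```text
30.1 [ 0.4602 -0.371   0.2082] [179.91   0.25  80.83] [-0.1  0.1 -2.6] 0.0325 60.34456752240658 [-45.2  26.7  95.9  -0.2  57.2 -35.9]
-> [ 0.465 -0.372  0.06 ]
    [-0.004, 0.029, 0.928, 0.001, 0.004, -0.007] mm 74 deg 0
    [-0.006, 0.03, 0.928, 0.001, 0.004, -0.007] mm 74 deg 0
-> [ 0.465 -0.372  0.016]
    [0.0, 0.0, 0.55, 0.0, 0.0, 0.0] mm 44 deg 0
```

View pics/w7.png

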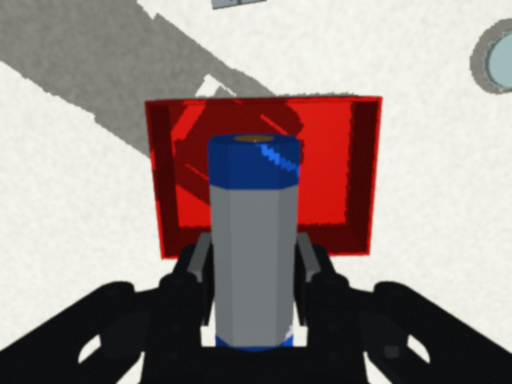

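The bin rim corners are at about (147,100), (381,97), (370,254) and (162,257). I use them to check the centre.

```bash
python3 - <<'E'
from h import *
o=robot.get_obs();P=onz(cam("wrist",o),[[147,100],[381,97],[370,254],[162,257]],.07);print(P.round(3).tolist(),P.mean(0).round(4))
E
```

```text
[[0.388, -0.293, 0.07], [0.571, -0.32, 0.07], [0.553, -0.456, 0.07], [0.367, -0.429, 0.07]] [ 0.4698 -0.3747  0.07  ]
```

>>> play_rows:
  deltas:
    - [-0.01, 0.05, 0.3, 0, 0, 0, 1]
    - [-0.02, 0.09, 0.6, 0, 0, -0.01, 1]
    - [-0.03, 0.12, 0.93, 0, 0.01, -0.014, 1]

```text
time_s: 30.52
position: [0.4704, -0.373, 0.1341]
tool_rot: [179.9, -0.0, 81.4]
contact_force: [0.3, -0.4, -2.5]
finger_gap: 0.0324
finger_force: 60.4
```

>>> play_rows:
  deltas:
    - [0, 0, 0.3, 0, 0, 0, 1]
    - [0, 0, 0.6, 0, 0, 0, 1]
    - [0, 0, 0.93, 0, 0, 0, 1]
    - [0, 0, 0.93, 0, 0, 0, 1]

```text
time_s: 31.02
position: [0.4697, -0.3724, 0.0587]
tool_rot: [-180.0, -0.2, 81.4]
contact_force: [0.5, 0.2, -1.0]
finger_gap: 0.0327
finger_force: 60.2
```

>>> play_rows:
  deltas:
    - [0, 0, 0.15, 0, 0, 0, 1]
    - [0, 0, 0.3, 0, 0, 0, 1]
    - [0, 0, 0.45, 0, 0, 0, 1]
    - [0, 0, 0.53, 0, 0, 0, 1]
    - [0, 0, 0.53, 0, 0, 0, 1]

```text
time_s: 31.65
position: [0.47, -0.3734, 0.0171]
tool_rot: [179.9, -0.1, 81.4]
contact_force: [-0.0, 0.6, -1.4]
finger_gap: 0.0324
finger_force: 60.3
```

>>> play_rows:
  deltas:
    - [0, 0, 0.03, 0, 0, 0, 1]
    - [0, 0, 0.03, 0, 0, 0, 1]

```text
time_s: 31.9
position: [0.4703, -0.3735, 0.0154]
tool_rot: [179.9, -0.0, 81.4]
contact_force: [-0.7, 0.3, -2.0]
finger_gap: 0.0326
finger_force: 60.3
```

>>> play_rows:
  deltas:
    - [0, 0, 0, 0, 0, 0, -1]
    - [0, 0, 0, 0, 0, 0, -1]
    - [0, 0, 0, 0, 0, 0, -1]
    - [0, 0, 0, 0, 0, 0, -1]
    - [0, 0, 0, 0, 0, 0, -1]
    - [0, 0, 0, 0, 0, 0, -1]

```text
time_s: 32.65
position: [0.4702, -0.3735, 0.0153]
tool_rot: [179.9, -0.0, 81.4]
contact_force: [-0.1, -0.1, 0.3]
finger_gap: 0.0854
finger_force: 0.0
```

>>> play_rows:
  deltas:
    - [0, 0, -0.2, 0, 0, 0, -1]
    - [0, 0, -0.6, 0, 0, 0, -1]
    - [0, 0, -1, 0, 0, 0, -1]

```text
time_s: 33.02
position: [0.4701, -0.3735, 0.0971]
tool_rot: [179.9, -0.0, 81.4]
contact_force: [-0.4, -0.6, 0.4]
finger_gap: 0.0857
finger_force: 0.0
```

>>> play_rows:
  deltas:
    - [0, 0, -0.5, 0, 0, 0, -1]
    - [0, 0, -1, 0, 0, 0, -1]

```text
time_s: 33.28
position: [0.4698, -0.3734, 0.1777]
tool_rot: [179.8, -0.0, 81.4]
contact_force: [0.3, -0.4, -0.2]
finger_gap: 0.0855
finger_force: 0.0
```

>>> play_rows:
  deltas:
    - [-0.4, -0.4, 0, 0, 0, 0, -1]
    - [-0.8, -0.8, 0, 0, 0, 0, -1]
    - [-0.8, -0.8, 0, 0, 0, 0, -1]

```text
time_s: 33.65
position: [0.3951, -0.4286, 0.1763]
tool_rot: [179.8, 0.0, 81.2]
contact_force: [0.9, 0.7, -0.3]
finger_gap: 0.0856
finger_force: 0.0
```

```bash
python3 - <<'E'
from h import *
st();t=robot.snapshot("top");s=robot.snapshot("scene");w=robot.snapshot("wrist")
cv2.imwrite("pics/m2.png",np.vstack([np.hstack([cv2.resize(s[110:240,190:320],(338,338)),cv2.resize(t[125:255,225:405],(462,338))]),np.hstack([cv2.resize(w,(348,261)),cv2.resize(t,(348,261)),np.zeros((261,104,3),np.uint8)])]))
E
```

```text
33.65 [ 0.3951 -0.4286  0.1763] [1.7985e+02 1.0000e-02 8.1190e+01] [ 0.9  0.7 -0.3] 0.0856 0.0 [-53.9  28.2  99.    0.1  52.7 -45.1]
```

View pics/m2.png

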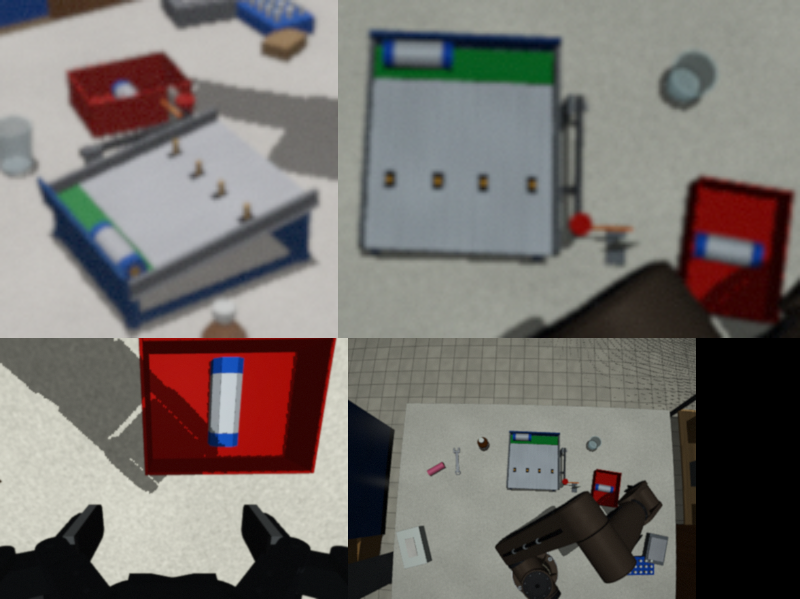

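The composite shows A against the stop in the green area, at (418,53). The pins and lever are back up. B lies flat in the bin, at (730,250), and the other things on the bench are untouched.

```bash
python3 -c "
from workcell import robot
print(robot.close_job())"
```

```text
the job is handed in; nothing more can be done
None
```

The roll test is finished and handed in: cartridge A rolled and was left at the foot stop, cartridge B (the one with flats) did not roll and lies in the reject bin, the lever is back up, and the run took about 34 s.

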